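# Close up and chock a row of feed rollers

### The arm

A 7-joint arm with a two-finger parallel gripper is mounted at the origin on a cart in front of the work surface, level with it; the furniture and walls round the work are solid. World frame = base frame: x ahead of the robot, y to its left, z up, the work surface at z = 0. Lengths are in mm, angles in rad, forces in N, time in s.
With the tool pointing down it reaches from about 425 to 875 mm from the base axis. Payload 8.4 kg.
Tool frame: the origin (TCP) lies at the very end of the fingers, on their centre line; the grasp point (between the pads) lies 19 mm behind it; z points along the fingers, y is the line along which they close (so a half turn about z gives the same grasp; the last joint's range is limited). The gripper opens to 85 mm and grips with 20 to 120 N. Pads are 22 mm wide; open, the fingers measure 114 mm over their backs; the gripper's body (76 mm by 85 mm) begins 54 mm behind the grasp point. The pads swing forward as they close: fully open they stand 13 mm farther back than shut.
Start: joints at [1.198, 0.333, 0.04, 1.465, -0.013, 1.343, -0.059], TCP at [175.733, -625.765, 231.308] pointing down, gripper open.
Joint ranges: [-2.58, 2.58], [-0.38, 2.09], [-1.3, 1.39], [0.25, 2.4], [-1.5, 4.64], [0.08, 2.09], [-2.65, 2.65]. Speed limits (rad/s): [2.22, 2.22, 2.79, 2.79, 3.14, 3.14, 3.14].

### API

Orientations are given as a unit quaternion [w, x, y, z].
In Python, from rig import sensors, cams, sign_off gives the robot as it stands. The module is installed in compiled form; this text tells all that it offers.
- The arm moves only by the shell command python3 -m handwheel 'ROWS' [FORCE]. ROWS is a JSON object of lists of equal length, an entry for each row: "hand": the closure, from 0 (fully open) to 1 (shut); "dp": the shift along the tool's x, y, z in cm, a list of three; "spin": the turn about the tool's z in rad. In form: {"hand": [hand, ...], "dp": [[tx, ty, tz], ...], "spin": [spin, ...]}. A call has 1 to 12 rows; each row shifts and turns the commanded pose from where the row before left it, along the tool's axes as they then stand; what a row does not reach is not made up. A row lasts 1/10 s, in which the tool goes at most 50 mm and 8.59 degrees, less where a joint would pass 70% of its speed; a pose out of reach is approached as far as the arm can. A call with a gripper value outside its range is refused whole. The fingers move at their own pace and stop on an object; FORCE is the grip in N (left out, the last holds). Time passes only in rows, so rows that do not move let the fingers close. It gives the time, the measured TCP pose, the force, the opening and the grip force at its end, in the units of the state.
- sensors.sense(): the state, without advancing time (a new reading comes with each control period).
- cams.read_camera(name): name is "scene" or "top" or "wrist"; returns the picture (420x560x3 uint8, red, green, blue); there is no depth.
- cams.camera_params(name): a dict with "K" (3x3 intrinsics, pixels), "pose" (4x4, takes a point from camera to world coordinates); the wrist camera has in their place "tool_from_camera" (4x4, takes a point from camera to tool coordinates, whose origin is the TCP and whose axes are the flange's). Camera axes: x right, y up, looking along -z (the intrinsics and any distortion apply to the point x, -y, -z); pixel columns grow to the right and rows downward; lengths in mm; the calibration is good to about 2 mm. A picture is of the moment at which its call begins: read the wrist's pose just before it. camera_params takes no time and is no camera call.
- sign_off(): hands the job in; it is judged then, once.
Trained networks look in the newest picture that a camera, given by its name, has taken for a name from the list of things; names that differ only in an ending like _2 or _b are one class to them, and where a whole thing is asked for, a point or a joint stands for the part that bears it (a point fixed in the world has none). Each returns a list of dicts, best first, with "conf" (0 to 1); they miss things now and then, are a little off and sometimes report something else, mostly with a low value. They report only what shows in the picture. A call takes as long as a camera call.
- cams.silhouettes(camera, name): "region" (420x560 bool, what is visible of it) and "pixel" ([row, column] in pixels, amid what is visible of it).
The state is a dict: "t": time; "joint_pos": joint angles; "dq": joint speeds; "joint_torque": joint torques, N m; "tcp_pos": TCP position; "tool_rot": TCP orientation; "wrist_force": force on the tool from outside, world axes, zero at the start; "ft_torque": the same for the moment, N m; "width": finger opening in mm; "finger_force": force on a finger pad.
Only numpy, scipy, OpenCV 4.12 (cv2) and the standard library are available. Lean on these libraries where they do the work, as an engineer would, in place of code of your own. Each camera call takes 0.05 s, during which the arm holds its last target. There are 200 camera calls.

### The job

Roll the three orange feed rollers along the bench, without lifting them, into a closed, square row against the blue face plate of the end stop. Then set the yellow chock flat and square behind the row with its sloping face to the rollers, press it home by feel with 15 to 25 N for about a second (the soft covers dent at 35 N), and leave it standing there so that the row has no play. Do not disturb the jar, the bottle or the loupe standing beyond the work.

Things in the scene. Friction and masses are not known exactly. Their poses are not given: they have to be found in the camera images.
- end_stop: Fixed end stop: aluminium bracket 150 mm wide, 45 mm high, with a blue face plate on its front, locked 12 to 32 mm out on two guide pins (how far is not told: find it by touch). Origin at the foot of the middle of the bracket's front; x points level out of it along the row (plate and rollers lie on that side), y along the face, z up. The rest lies behind (x -60 to 0 mm).
- roller_1: Loose feed roller, the one nearest the stop: orange cover 40 mm diameter, 110 mm long; steel journals 14 mm diameter, 15 mm long at both ends; 0.35 kg. Origin at its centre, 20 mm up; y is its axis, x and z turn as it rolls. Rolls easily, soon stops. Starts up to 10 degrees askew, within 8 mm of the stop's centre line, with gaps up to 36 mm. Soft: over 35 N dents it.
- roller_2: Loose feed roller, the one in the middle: orange cover 40 mm diameter, 110 mm long; steel journals 14 mm diameter, 15 mm long at both ends; 0.35 kg. Origin at its centre, 20 mm up; y is its axis, x and z turn as it rolls. Rolls easily, soon stops. Starts up to 10 degrees askew, within 8 mm of the stop's centre line, with gaps up to 36 mm. Soft: over 35 N dents it.
- roller_3: Loose feed roller, the one farthest from the stop: orange cover 40 mm diameter, 110 mm long; steel journals 14 mm diameter, 15 mm long at both ends; 0.35 kg. Origin at its centre, 20 mm up; y is its axis, x and z turn as it rolls. Rolls easily, soon stops. Starts up to 10 degrees askew, within 8 mm of the stop's centre line, with gaps up to 36 mm. Soft: over 35 N dents it.
- chock: Loose yellow wedge chock, 0.6 kg: x -45 to +40 mm, 100 mm wide (y), 38 mm high; black grip bar on top, 24 mm thick in x, centred at x = +8 mm, 70 mm long in y, 38 to 70 mm above the bench. Origin at the middle of its underside, z up. Its sloping face looks along -x, leaning back 15 degrees, foot foremost. Slides on the bench at 3 to 5 N (more if pressed down: that part of a push does not reach the row).
- chock_face (a point): Point in the middle of the chock's sloping face, 15 mm above the bench, 42 mm from the chock's origin along its -x, where it touches a roller. Pressed home it stands 19 mm behind the last roller's centre.
- swab_jar: Clear jar of swabs, 49 mm diameter, 88 mm high, standing loose beyond the work. Origin at the centre of its foot. To be left alone.
- flux_bottle: Dropper bottle, 35 mm diameter, 99 mm high, standing loose beyond the work. Origin at the centre of its foot. To be left alone.
- loupe: Black eye loupe, 41 mm diameter, 30 mm high, standing loose beyond the work. Origin at the centre of its foot. To be left alone.

How it is judged (in metres and radians):
On the way:
1. with the row closed and square and the chock behind it, the chock is pressed home: more than 6 N between chock and last roller and more than 2.5 N between first roller and stop, for 0.4 s (y of roller_1 in the frame of end_stop between -0.03 and 0.03 m and angle between the y axis of each of roller_1, roller_2, roller_3 and the y axis of end_stop, either way round below 0.06 rad and height (world z) of each of roller_1, roller_2, roller_3 below 0.024 m and y of roller_2 in the frame of end_stop between -0.03 and 0.03 m and y of roller_3 in the frame of end_stop between -0.03 and 0.03 m and x of roller_1 in the frame of end_stop between 0.028 and 0.056 m and distance between roller_1 and roller_2 below 0.0435 m and distance between roller_2 and roller_3 below 0.0435 m and x of roller_3 in the frame of chock between -0.0645 and -0.055 m and y of chock_face in the frame of end_stop between -0.025 and 0.025 m and angle between the y axis of chock and the y axis of end_stop, either way round below 0.08 rad and angle between chock's own z axis and vertical below 0.05 rad and height (world z) of chock below 0.004 m and contact force between chock and roller_3 above 6 N and contact force between end_stop and roller_1 above 2.5 N), for 0.4 s.
At the end, for the whole second after the job is handed in: Row: adjoining roller centres under 43.5 mm apart, the first 28 to 56 mm from the stop's origin, all within 30 mm of its centre line and square to 3.4 degrees. Chock flat, origin under 64.5 mm behind the last roller's centre, within 25 mm of the centre line, square to 4.6 degrees. All at rest (y of roller_1 in the frame of end_stop between -0.03 and 0.03 m and angle between the y axis of each of roller_1, roller_2, roller_3 and the y axis of end_stop, either way round below 0.06 rad and height (world z) of each of roller_1, roller_2, roller_3 below 0.024 m and y of roller_2 in the frame of end_stop between -0.03 and 0.03 m and y of roller_3 in the frame of end_stop between -0.03 and 0.03 m and x of roller_1 in the frame of end_stop between 0.028 and 0.056 m and distance between roller_1 and roller_2 below 0.0435 m and distance between roller_2 and roller_3 below 0.0435 m and x of roller_3 in the frame of chock between -0.0645 and -0.055 m and y of chock_face in the frame of end_stop between -0.025 and 0.025 m and angle between the y axis of chock and the y axis of end_stop, either way round below 0.08 rad and angle between chock's own z axis and vertical below 0.05 rad and height (world z) of chock below 0.004 m and linear speed of each of roller_1, roller_2, roller_3, chock below 0.01 m/s); the robot touches nothing.
It fails at once if a roller is lifted off the bench by more than 15 mm (height (world z) of any of roller_1, roller_2, roller_3 above 0.035 m).
It fails at once if a roller is pressed by the chock, the stop or the fingers with more than 35 N (contact force between any of chock, the fingers and roller_3 above 35 N or contact force between any of end_stop, the fingers and roller_1 above 35 N or contact force between the fingers and roller_2 above 35 N).
It fails at once if the jar, the bottle or the loupe is pushed or tipped (distance of any of swab_jar, flux_bottle, loupe from where it was at the start of the episode above 0.015 m or angle between any of swab_jar, flux_bottle, loupe's own z axis and vertical above 0.3 rad).
It also fails if it takes over 72 s, if anything falls off the work surface, if the arm or the gripper's body presses on something with over 40 N, if the wrist force passes 120 N, or if a joint passes its speed limit or range.

## Working session

There is one attempt and no reset: what is moved stays moved. The work goes in short steps, Python scripts to look and compute and a shell command to move; the robot and the scene stay as the last step left them, time stands still between calls to the robot, and variables do not carry over. Pictures are saved under pics/ and viewed, at most 10 in all, crops included, and the job is handed in when it is done.

```bash
mkdir -p pics; cat > h.py <<'E'
import numpy as np, cv2
from rig import sensors, cams
def ground(cam,px,z,pose=None):
    p=cams.camera_params(cam); K=np.array(p["K"]); T=np.array(p["pose"]) if pose is None else pose
    d=p.get("dist",p.get("distortion"))
    r,c=px
    u=cv2.undistortPoints(np.array([[[c,r]]],float),K,None if d is None else np.array(d,float))[0,0]
    v=T[:3,:3]@np.array([u[0],-u[1],-1]); o=T[:3,3]
    return o+v*(z-o[2])/v[2]
E
python3 - <<'E'
from h import *
for c in ["top","scene"]:
    im=cams.read_camera(c); cv2.imwrite(f"pics/{c}0.png",im[:,:,::-1]); p=cams.camera_params(c); print(c,p.keys(),np.round(p["K"],1).tolist(),np.round(p["pose"],3).tolist())
s=sensors.sense(); print(s)
print(cams.camera_params("wrist"))
E
```

```text
top dict_keys(['K', 'pose']) [[512.1, 0.0, 270.8], [0.0, 512.1, 202.6], [0.0, 0.0, 1.0]] [[-0.018, 0.979, -0.205, 395.466], [-1.0, -0.018, 0.005, -160.738], [0.001, 0.205, 0.979, 1048.768], [0.0, 0.0, 0.0, 1.0]]
scene dict_keys(['K', 'pose']) [[485.6, 0.0, 284.0], [0.0, 485.6, 208.7], [0.0, 0.0, 1.0]] [[-0.796, 0.316, -0.516, 165.251], [-0.605, -0.415, 0.679, 417.825], [0.001, 0.853, 0.522, 483.117], [0.0, 0.0, 0.0, 1.0]]
{'t': 0.1, 'joint_pos': array([ 1.1978058 ,  0.33385036,  0.03993108,  1.46617052, -0.01339044,
        1.34330801, -0.05850441]), 'dq': array([-0.00020145, -0.00394509,  0.00067724, -0.00171706, -0.00085172,
        0.00028974,  0.00083418]), 'joint_torque': array([ 5.29048441e-03, -6.60010886e+01,  1.37135882e+00, -4.06468856e+01,
        1.71771197e-02,  9.03857028e-03, -1.02288993e-05]), 'tcp_pos': array([ 175.57661877, -625.41313061,  230.51050058]), 'tool_rot': array([-7.16818280e-04,  9.90649132e-01,  1.36432243e-01, -1.62574797e-04]), 'wrist_force': array([-0.21907275, -0.19909599, -0.38808225]), 'ft_torque': array([ 0.09788859, -0.01246074,  0.03177447]), 'finger_force': 0.0, 'width': 85.66959798588807}
{'K': array([[330.75310396,   0.        , 281.21159176],
       [  0.        , 330.75310396, 212.49522677],
       [  0.        ,   0.        ,   1.        ]]), 'tool_from_camera': array([[-4.68412147e-04,  9.58850273e-01,  2.83911842e-01,
         7.19241054e+01],
       [ 9.99999434e-01,  1.78063996e-04,  1.04847748e-03,
        -1.09004059e+00],
       [ 9.54778437e-04,  2.83912172e-01, -9.58849815e-01,
        -1.43166439e+02],
       [ 0.00000000e+00,  0.00000000e+00,  0.00000000e+00,
         1.00000000e+00]])}
```

View pics/top0.png

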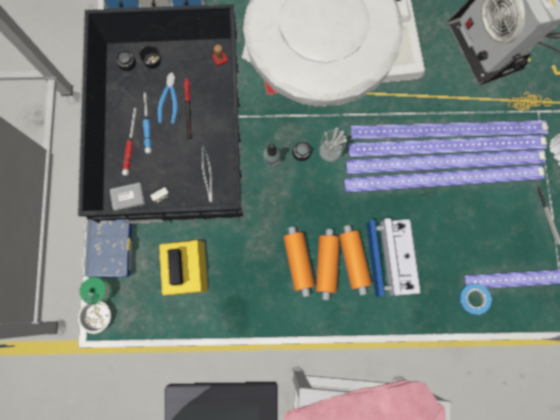

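View pics/scene0.png

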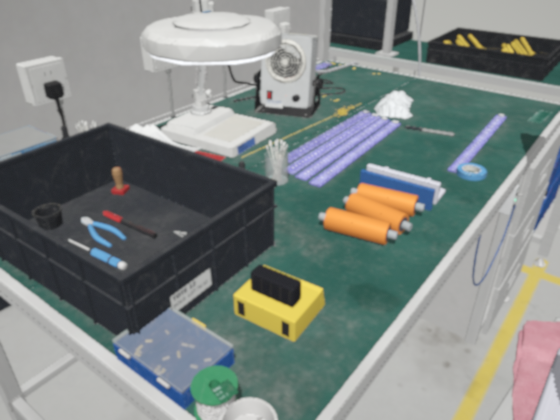

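The top view shows the rollers near (col,row) (299,261), (327,264) and (355,260), the blue plate at col 376, the bracket at (402,258), and the chock at (184,267) with its bar at (175,267). The jar, bottle and loupe are at row ~150.

```bash
cat >> h.py <<'E'
def toolT():
    from scipy.spatial.transform import Rotation as R
    s=sensors.sense(); q=s["tool_rot"]; T=np.eye(4); T[:3,:3]=R.from_quat([q[1],q[2],q[3],q[0]]).as_matrix(); T[:3,3]=s["tcp_pos"]; return T
def find(cam,name,z,pose=None,minc=.3):
    out=[]
    for d in cams.silhouettes(cam,name):
        if d["conf"]<minc: continue
        m=d["region"].astype(np.uint8)
        cs,_=cv2.findContours(m,cv2.RETR_EXTERNAL,cv2.CHAIN_APPROX_NONE); c=max(cs,key=cv2.contourArea)[:,0]
        w=np.array([ground(cam,(b,a),z,pose)[:2] for a,b in c],np.float32)
        (cx,cy),(a,b),_=cv2.minAreaRect(w); B=cv2.boxPoints(cv2.minAreaRect(w))
        e=[B[1]-B[0],B[2]-B[1]]; L=max(e,key=np.linalg.norm)
        M=cv2.moments(w.reshape(-1,1,2))
        out.append((round(d["conf"],2),name,"cen",np.round([cx,cy],1).tolist(),"mom",np.round([M["m10"]/M["m00"],M["m01"]/M["m00"]],1).tolist(),"size",round(a),round(b),"long ang deg from +x",round(float((np.degrees(np.arctan2(L[1],L[0]))+90)%180-90),1)))
        
    return out
E
python3 - <<'E'
from h import *
cams.read_camera("top")
for n,z in [("roller_1",22),("chock",15),("end_stop",30),("swab_jar",0),("flux_bottle",0),("loupe",0)]:
    for o in find("top",n,z): print(*o)
im=cams.read_camera("top")
# colour measurements
def col(mask,z,n):
    cs,_=cv2.findContours(mask.astype(np.uint8),cv2.RETR_EXTERNAL,cv2.CHAIN_APPROX_NONE)
    for c in cs:
        if cv2.contourArea(c)<150: continue
        w=np.array([ground("top",(b,a),z)[:2] for a,b in c[:,0]],np.float32)
        r=cv2.minAreaRect(w); B=cv2.boxPoints(r); print(n,np.round(r[0],1),np.round(r[1]),np.round(B).astype(int).tolist())
hsv=cv2.cvtColor(im,cv2.COLOR_RGB2HSV); H,S,V=hsv[...,0],hsv[...,1],hsv[...,2]
roi=np.zeros(H.shape,bool); roi[215:310,150:430]=1
col(roi&(H>3)&(H<19)&(S>150)&(V>100),22,"orange")
col(roi&(H>20)&(H<35)&(S>140)&(V>100),38,"yellow")
col(roi&(H>100)&(H<125)&(S>130)&(V>50),40,"blue")
b=roi&(V<60)&(S<120); b[:,:165]=0; b[:,190:]=0
col(b,70,"bar")
E
```

```text
0.86 roller_1 cen [491.7, -331.2] mom [491.3, -331.1] size 141 43 long ang deg from +x 11.4
0.63 roller_1 cen [490.7, -218.3] mom [490.5, -218.4] size 140 41 long ang deg from +x 9.6
0.63 chock cen [483.1, 12.9] mom [482.9, 13.4] size 103 92 long ang deg from +x 4.6
0.65 end_stop cen [496.0, -404.5] mom [494.7, -404.4] size 151 88 long ang deg from +x 4.2
0.91 swab_jar cen [738.8, -297.4] mom [738.5, -296.7] size 49 72 long ang deg from +x -19.7
0.73 flux_bottle cen [716.0, -168.3] mom [716.5, -168.8] size 42 42 long ang deg from +x -45.1
0.54 loupe cen [726.8, -232.4] mom [726.3, -231.9] size 39 40 long ang deg from +x -1.0
orange [ 491.6 -219. ] [112.  40.] [[433, -210], [440, -249], [550, -228], [543, -189]]
orange [ 488.  -300.1] [112. 107.] [[425, -255], [440, -361], [551, -345], [536, -239]]
yellow [481.3   9.4] [100.  86.] [[428, 48], [435, -38], [535, -29], [528, 57]]
blue [ 493.5 -369.1] [152.  20.] [[417, -364], [418, -383], [570, -374], [569, -355]]
```

```bash
cat > to.py <<'E'
# usage: to.py x y z heading_deg(tool x) : remaining shift in tool axes (cm, as they now stand) and spin
import sys; from h import *
T=toolT(); a=list(map(float,sys.argv[1:])); s=sensors.sense()
print("tcp",T[:3,3].round(1),"head",round(np.degrees(np.arctan2(T[1,0],T[0,0])),2),"tilt",np.round(T[:2,2],3),"w",round(s["width"],1),"F",s["wrist_force"].round(1),"t",round(s["t"],2))
if len(a)>2:
    d=T[:3,:3].T@(np.array(a[:3])-T[:3,3]); print("dp cm",(d/10).round(2))
if len(a)>3: print("spin",round((np.arctan2(T[1,0],T[0,0])-np.radians(a[3])+np.pi)%(2*np.pi)-np.pi,3))
E
python3 -m handwheel '{"hand":[0.2,0.2,0.2,0.2,0.2,0.2,0.2,0.2,0.2,0.2,0.2,0.2],"dp":[[3.5,-3.0,0],[3.5,-3.0,0],[3.5,-3.0,0],[3.5,-3.0,0],[3.5,-3.0,0],[3.5,-3.0,0],[3.5,-3.0,0],[3.5,-3.0,0],[3.5,-3.0,0],[3.5,-3.0,0],[3.5,-3.0,0],[3.5,-3.0,0]],"spin":[0,0,0,0,0,0,0,0,0,0,0,0]}' 40
python3 -m handwheel '{"hand":[0.2,0.2,0.2,0.2,0.2,0.2,0.2,0.2,0.2,0.2,0.2],"dp":[[0,0,0],[0,0,0],[0,0,0],[0,0,0],[0,0,0],[0,0,0],[0,0,0],[0,0,0],[0,0,0],[0,0,0],[0,0,0]],"spin":[-0.136,-0.136,-0.136,-0.136,-0.136,-0.136,-0.136,-0.136,-0.136,-0.136,0]}'
python3 to.py 487 -150 60 93.8
```

```text
t: 1.7
tcp_pos: [483.5, -164.0, 231.7]
tool_rot: [0.0, 0.991, 0.136, 0.0]
wrist_force: [0.7, -1.1, -0.5]
width: 68.4
finger_force: 0.0
t: 2.8
tcp_pos: [482.8, -165.6, 231.5]
tool_rot: [0.0, 0.684, 0.73, 0.0]
wrist_force: [1.2, 0.8, 0.9]
width: 68.5
finger_force: 0.0
tcp [ 482.8 -165.6  231.5] head 93.73 tilt [ 0. -0.] w 68.5 F [1.2 0.8 0.9] t 2.8
dp cm [ 1.54  0.52 17.15]
spin -0.001
```

```bash

python3 -m handwheel '{"hand":[0.2,0.2,0.2,0.2,0.2,0.2,0.2,0.2,0.2],"dp":[[1.2,0.5,0],[0,0,4],[0,0,4],[0,0,4],[0,0,4],[0,0,3],[0,0,2.5],[0,0,1.3],[0,0,0]],"spin":[0,0,0,0,0,0,0,0,0]}'
python3 to.py
python3 - <<'E'
from h import *
P=toolT()@np.array(cams.camera_params("wrist")["tool_from_camera"])
im=cams.read_camera("wrist"); cv2.imwrite("pics/w1.png",im[:,:,::-1])
im=cams.read_camera("scene"); cv2.imwrite("pics/s1.png",cv2.resize(im[150:300,200:480,::-1],None,fx=2.5,fy=2.5))
E
```

```text
t: 3.7
tcp_pos: [486.2, -152.3, 2.0]
tool_rot: [-0.001, 0.685, 0.729, -0.0]
wrist_force: [0.3, 0.1, 0.6]
width: 68.1
finger_force: 0.0
tcp [ 486.2 -152.3    2. ] head 93.53 tilt [-0.003  0.001] w 68.1 F [0.3 0.1 0.6] t 3.7
```

View pics/s1.png

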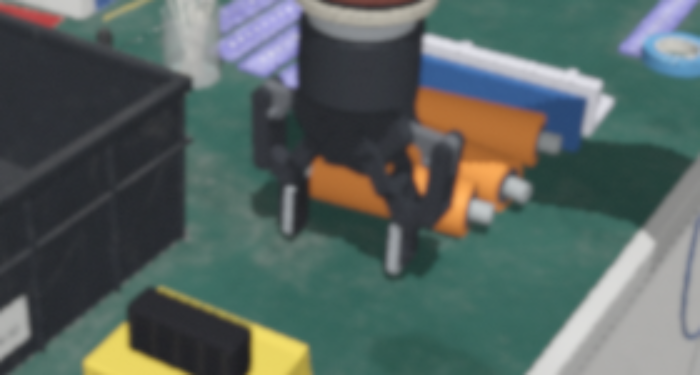

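The fingers straddle roller 3 low behind it (crop px 290,230 and 395,270). I'll push next.

```bash

python3 -m handwheel '{"hand":[0.2,0.2,0.2,0.2,0.2,0.2,0.2,0.2,0.2,0.2,0.2,0.2],"dp":[[-0.5,0,0],[-0.5,0,0],[-0.5,0,0],[-0.5,0,0],[-0.5,0,0],[-0.5,0,0],[-0.5,0,0],[-0.5,0,0],[-0.5,0,0],[-0.4,0,0],[-0.4,0,0],[-0.3,0,0]],"spin":[0,0,0,0,0,0,0,0,0,0,0,0]}'
python3 to.py 486 -231 5 93.8
python3 -m handwheel '{"hand":[0.2,0.2,0.2,0.2],"dp":[[-0.3,0,0],[-0.3,0,0],[-0.2,0,0],[0,0,0]],"spin":[0,0,0,0]}'
```

```text
t: 5.0
tcp_pos: [490.6, -208.8, 3.4]
tool_rot: [-0.0, 0.684, 0.729, 0.0]
wrist_force: [-0.9, 5.2, 3.8]
width: 68.1
finger_force: 2.6
tcp [ 490.6 -208.8    3.4] head 93.63 tilt [-0.     0.001] w 68.1 F [-0.9  5.2  3.8] t 5.0
dp cm [-2.18 -0.6  -0.16]
spin -0.003
t: 5.4
tcp_pos: [490.9, -217.9, 3.3]
tool_rot: [0.0, 0.685, 0.729, -0.0]
wrist_force: [-0.0, -0.1, -0.1]
width: 68.3
finger_force: 0.0
```

```bash

python3 -m handwheel '{"hand":[0.2,0.2,0.2,0.2,0.2],"dp":[[-0.2,0,0],[-0.2,0,0],[-0.2,0,0],[0,0,0],[0,0,0]],"spin":[0,0,0,0,0]}'
python3 -m handwheel '{"hand":[0.2,0.2,0.2,0.2],"dp":[[-0.15,0,0],[-0.15,0,0],[-0.1,0,0],[0,0,0]],"spin":[0,0,0,0]}'
python3 - <<'E'
from h import *
im=cams.read_camera("top"); cv2.imwrite("pics/t2.png",cv2.resize(im[200:320,220:440,::-1],None,fx=3.5,fy=3.5,interpolation=2))
E
```

```text
t: 5.9
tcp_pos: [491.4, -223.4, 3.3]
tool_rot: [0.0, 0.685, 0.729, -0.0]
wrist_force: [0.3, 3.1, 2.1]
width: 68.3
finger_force: 1.5
t: 6.3
tcp_pos: [491.5, -227.0, 3.1]
tool_rot: [-0.0, 0.684, 0.729, 0.0]
wrist_force: [-0.5, 2.9, -0.8]
width: 68.6
finger_force: 2.1
```

View pics/t2.png

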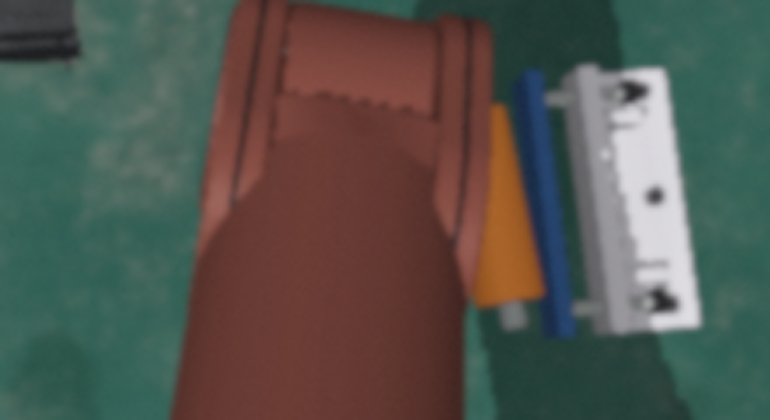

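The arm hides most of the row. Roller 1 shows beside the plate, its near end (crop 540,295) about touching. I'll keep pressing in small steps.

```bash

python3 -m handwheel '{"hand":[0.2,0.2,0.2,0.2],"dp":[[-0.15,0,0],[-0.1,0,0],[-0.1,0,0],[0,0,0]],"spin":[0,0,0,0]}'
python3 -m handwheel '{"hand":[0.2,0.2,0.2],"dp":[[-0.1,0,0],[-0.1,0,0],[0,0,0]],"spin":[0,0,0]}'
python3 -m handwheel '{"hand":[0.2,0.2,0.2],"dp":[[-0.1,0,0],[-0.1,0,0],[0,0,0]],"spin":[0,0,0]}'
```

```text
t: 6.75
tcp_pos: [491.7, -231.0, 3.3]
tool_rot: [-0.0, 0.685, 0.729, -0.0]
wrist_force: [1.0, 3.0, -1.2]
width: 68.6
finger_force: 1.5
t: 7.05
tcp_pos: [491.9, -232.9, 3.3]
tool_rot: [0.0, 0.685, 0.729, -0.0]
wrist_force: [0.6, 3.0, -1.0]
width: 68.4
finger_force: 1.7
t: 7.35
tcp_pos: [492.2, -234.9, 3.3]
tool_rot: [0.0, 0.685, 0.729, -0.0]
wrist_force: [0.3, 2.6, -0.8]
width: 68.3
finger_force: 1.7
```

```bash

python3 -m handwheel '{"hand":[0.2,0.2,0.2],"dp":[[-0.1,0,0],[-0.1,0,0],[0,0,0]],"spin":[0,0,0]}'
python3 -m handwheel '{"hand":[0.2,0.2,0.2],"dp":[[-0.1,0,0],[-0.1,0,0],[0,0,0]],"spin":[0,0,0]}'
python3 -m handwheel '{"hand":[0.2,0.2],"dp":[[-0.1,0,0],[0,0,0]],"spin":[0,0]}'
python3 -m handwheel '{"hand":[0.2,0.2],"dp":[[-0.1,0,0],[0,0,0]],"spin":[0,0]}'
```

```text
t: 7.65
tcp_pos: [492.2, -235.9, 3.3]
tool_rot: [-0.0, 0.684, 0.729, 0.0]
wrist_force: [-1.5, 7.5, 1.2]
width: 67.9
finger_force: 3.4
t: 7.95
tcp_pos: [492.2, -236.1, 3.2]
tool_rot: [-0.001, 0.684, 0.73, 0.001]
wrist_force: [-2.6, 13.7, 3.1]
width: 68.5
finger_force: 6.5
t: 8.15
tcp_pos: [492.2, -236.2, 3.2]
tool_rot: [-0.002, 0.684, 0.73, 0.001]
wrist_force: [-2.6, 16.1, 6.1]
width: 68.4
finger_force: 8.1
t: 8.35
tcp_pos: [492.2, -236.2, 3.2]
tool_rot: [-0.002, 0.684, 0.73, 0.001]
wrist_force: [-3.5, 19.1, 8.0]
width: 68.4
finger_force: 9.7
```

The row is closed, with contact at TCP y≈-236. Now I'll back off, rise, turn, and look from above.

```bash

python3 -m handwheel '{"hand":[0.2,0.2,0.2,0.2,0.2,0.2,0.2,0.1,0,0,0],"dp":[[0.5,0,0],[0.8,0,0],[2,0,0],[2,0,-1],[0,0,-4],[0,0,-4],[4,0,-4],[4.5,0,-4],[4.5,0,0],[4.5,0,0],[4,0,0]],"spin":[0,0,0,0,0,0,0,0,0,0,0]}'
python3 -m handwheel '{"hand":[0,0,0,0,0,0,0,0,0,0,0,0],"dp":[[0,0,0],[0,0,0],[0,0,0],[0,0,0],[0,0,0],[0,0,0],[0,0,0],[0,0,0],[0,0,0],[0,0,0],[0,0,0],[0,0,0]],"spin":[0.14,0.14,0.14,0.14,0.14,0.14,0.14,0.14,0.14,0.14,0.16,0]}'
python3 to.py 480 20 120 4.2
python3 - <<'E'
from h import *
im=cams.read_camera("top"); cv2.imwrite("pics/t3.png",cv2.resize(im[200:320,140:440,::-1],None,fx=2.6,fy=2.6,interpolation=2))
for n,z in [("roller_1",22),("end_stop",30)]:
    for o in find("top",n,z): print(*o)
hsv=cv2.cvtColor(im,cv2.COLOR_RGB2HSV); H,S,V=hsv[...,0],hsv[...,1],hsv[...,2]
P=toolT()@np.array(cams.camera_params("wrist")["tool_from_camera"])
im=cams.read_camera("wrist"); cv2.imwrite("pics/w3.png",im[:,:,::-1])
for o in find("wrist","chock",38,P): print(*o)
hsv=cv2.cvtColor(im,cv2.COLOR_RGB2HSV); H,S,V=hsv[...,0],hsv[...,1],hsv[...,2]
def col(mask,z,n):
    cs,_=cv2.findContours(mask.astype(np.uint8),cv2.RETR_EXTERNAL,cv2.CHAIN_APPROX_NONE)
    for c in cs:
        if cv2.contourArea(c)<800: continue
        w=np.array([ground("wrist",(b,a),z,P)[:2] for a,b in c[:,0]],np.float32)
        r=cv2.minAreaRect(w); B=cv2.boxPoints(r); print(n,np.round(r[0],1),np.round(r[1]),np.round(B).astype(int).tolist())
m=(H>20)&(H<35)&(S>140)&(V>80); col(m,38,"yellow")
E
```

```text
t: 9.45
tcp_pos: [476.1, 16.9, 163.3]
tool_rot: [0.001, 0.684, 0.729, 0.0]
wrist_force: [-0.2, 0.5, 0.4]
width: 85.3
finger_force: 0.0
t: 10.65
tcp_pos: [476.4, 14.9, 162.7]
tool_rot: [0.0, 0.999, 0.041, 0.001]
wrist_force: [-0.4, 0.3, -0.1]
width: 85.1
finger_force: 0.0
tcp [476.4  14.9 162.7] head 4.67 tilt [ 0.001 -0.001] w 85.1 F [-0.4  0.3 -0.1] t 10.65
dp cm [ 0.39 -0.48  4.27]
spin 0.008
0.8 roller_1 cen [494.4, -265.6] mom [494.0, -264.9] size 140 41 long ang deg from +x 3.7
0.68 roller_1 cen [492.9, -345.4] mom [493.7, -345.5] size 137 39 long ang deg from +x 4.3
0.6 roller_1 cen [486.5, -305.2] mom [486.3, -305.5] size 138 40 long ang deg from +x 3.8
0.76 end_stop cen [496.1, -404.5] mom [494.8, -406.0] size 151 88 long ang deg from +x 3.7
0.97 chock cen [482.3, 14.4] mom [482.7, 14.6] size 102 81 long ang deg from +x 5.0
0.7 chock cen [457.5, -225.9] mom [454.6, -227.7] size 28 5 long ang deg from +x 18.4
yellow [481.6  14.9] [103.  80.] [[427, 50], [434, -29], [536, -20], [529, 59]]
```

View pics/t3.png

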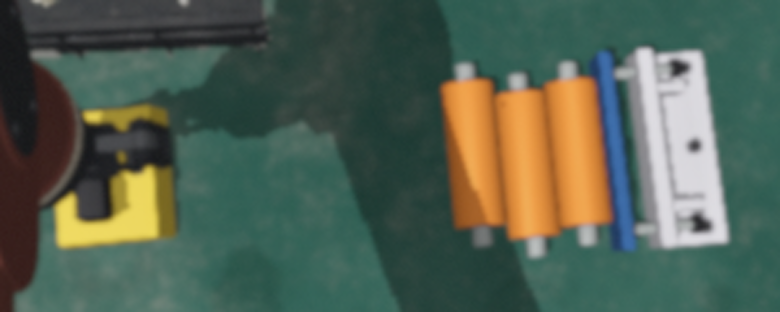

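View pics/w3.png

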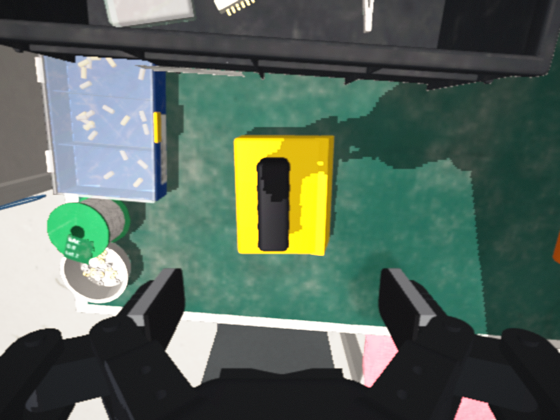

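The row is tight and parallel to the plate (crop cols 445-610, spacing about 40 mm). In the wrist picture the bar spans (258..289, 157..250) and the slope faces right, towards the stop.

```bash
python3 - <<'E'
from h import *
P=toolT()@np.array(cams.camera_params("wrist")["tool_from_camera"])
w=[ground("wrist",(r,c),70,P)[:2] for c,r in [(258,158),(289,158),(288,250),(259,250)]]
w=np.array(w); print(w.round(1).tolist(), w.mean(0), "head",np.degrees(np.arctan2(*( (w[0]+w[1])-(w[2]+w[3]))[::-1])))
E
python3 to.py 482 22 42 4.7
```

```text
[[517.0, 35.9], [518.9, 14.0], [448.9, 8.3], [446.9, 30.5]] [482.90898973  22.16132532] head 4.560506730609169
tcp [476.4  14.6 162.1] head 4.97 tilt [ 0. -0.] w 85.4 F [ 0.3  0.1 -0.1] t 10.9
dp cm [ 0.62 -0.69 12.01]
spin 0.005
```

```bash

python3 -m handwheel '{"hand":[0,0,0,0,0,0,0],"dp":[[0.7,-0.7,0],[0,0,3],[0,0,3],[0,0,3],[0,0,2],[0,0,0.9],[0,0,0]],"spin":[0.005,0,0,0,0,0,0]}'
python3 -m handwheel '{"hand":[1,1,1,1,1,1,1,1],"dp":[[0,0,0],[0,0,0],[0,0,0],[0,0,0],[0,0,0],[0,0,0],[0,0,0],[0,0,0]],"spin":[0,0,0,0,0,0,0,0]}' 60
python3 to.py
```

```text
t: 11.6
tcp_pos: [482.4, 22.6, 42.1]
tool_rot: [-0.0, 0.999, 0.04, -0.001]
wrist_force: [-1.2, -0.1, 0.9]
width: 85.4
finger_force: 0.0
t: 12.4
tcp_pos: [483.2, 21.9, 43.6]
tool_rot: [0.0, 0.999, 0.039, 0.0]
wrist_force: [-1.9, -1.7, 5.9]
width: 23.1
finger_force: 59.1
tcp [483.2  21.9  43.6] head 4.5 tilt [ 0.001 -0.   ] w 23.1 F [-1.9 -1.7  5.9] t 12.4
```

```bash

python3 -m handwheel '{"hand":[1,1,1,1,1,1,1,1,1,1,1,1],"dp":[[0,0,-0.3],[0,0,-0.2],[-0.15,2,0],[-0.15,2.5,0],[-0.2,2.5,0],[-0.2,2.5,0],[-0.2,2.5,0],[-0.2,2.5,0],[-0.2,2.5,0],[-0.15,2,0],[-0.1,1.1,0],[0,0,0]],"spin":[0,0,0,0,0,0.01,0,0,0,0,0,0]}'
python3 to.py 484 -180 44 3.9
```

```text
t: 13.6
tcp_pos: [481.6, -180.8, 47.6]
tool_rot: [-0.0, 0.999, 0.033, -0.0]
wrist_force: [0.1, 1.0, -5.3]
width: 22.9
finger_force: 59.6
tcp [ 481.6 -180.8   47.6] head 3.8 tilt [-0.001  0.   ] w 22.9 F [ 0.1  1.  -5.3] t 13.6
dp cm [ 0.25 -0.06  0.36]
spin -0.002
```

```bash

python3 -m handwheel '{"hand":[1,1,1],"dp":[[0.2,0,0.25],[0,0,0.1],[0,0,0]],"spin":[0,0,0]}'
python3 to.py
python3 -m handwheel '{"hand":[1,1],"dp":[[0,0,0.1],[0,0,0]],"spin":[0,0]}'
```

```text
t: 13.9
tcp_pos: [484.1, -178.0, 44.1]
tool_rot: [-0.0, 0.999, 0.035, -0.0]
wrist_force: [-0.1, 0.6, -5.1]
width: 23.0
finger_force: 59.6
tcp [ 484.1 -178.    44.1] head 4.04 tilt [-0.     0.001] w 23.0 F [-0.1  0.6 -5.1] t 13.9
t: 14.1
tcp_pos: [484.4, -178.6, 43.7]
tool_rot: [-0.0, 0.999, 0.035, 0.0]
wrist_force: [-0.8, 2.8, -1.6]
width: 22.9
finger_force: 60.1
```

```bash

python3 -m handwheel '{"hand":[1,1,1,1,1,1,1],"dp":[[0,0.2,0],[0,0.2,0],[0,0.2,0],[0,0.2,0],[0,0.2,0],[0,0.1,0],[0,0,0]],"spin":[0,0,0,0,0,0,0]}'
python3 -m handwheel '{"hand":[1,1,1,1],"dp":[[0,0.1,0],[0,0.1,0],[0,0.1,0],[0,0,0]],"spin":[0,0,0,0]}'
python3 to.py
```

```text
t: 14.8
tcp_pos: [485.1, -190.4, 43.6]
tool_rot: [0.0, 0.999, 0.034, 0.0]
wrist_force: [0.2, 3.1, 2.7]
width: 22.9
finger_force: 60.6
t: 15.2
tcp_pos: [485.3, -193.2, 43.6]
tool_rot: [-0.0, 0.999, 0.034, 0.0]
wrist_force: [0.2, 4.2, 3.5]
width: 22.9
finger_force: 60.9
tcp [ 485.3 -193.2   43.6] head 3.95 tilt [0. 0.] w 22.9 F [0.2 4.2 3.5] t 15.2
```

Sliding friction is about 4 N. I'll go on by feel.

```bash

python3 -m handwheel '{"hand":[1,1,1],"dp":[[0,0.1,0],[0,0.1,0],[0,0,0]],"spin":[0,0,0]}'
python3 -m handwheel '{"hand":[1,1,1],"dp":[[0,0.1,0],[0,0.1,0],[0,0,0]],"spin":[0,0,0]}'
python3 -m handwheel '{"hand":[1,1],"dp":[[0,0.1,0],[0,0,0]],"spin":[0,0]}'
python3 -m handwheel '{"hand":[1,1],"dp":[[0,0.1,0],[0,0,0]],"spin":[0,0]}'
```

```text
t: 15.5
tcp_pos: [485.5, -195.1, 43.6]
tool_rot: [-0.0, 0.999, 0.034, 0.0]
wrist_force: [-0.6, 4.3, 5.1]
width: 23.0
finger_force: 60.9
t: 15.8
tcp_pos: [485.6, -197.2, 43.6]
tool_rot: [-0.0, 0.999, 0.034, 0.0]
wrist_force: [0.6, 5.6, 4.8]
width: 22.9
finger_force: 61.0
t: 16.0
tcp_pos: [485.6, -197.7, 43.6]
tool_rot: [-0.0, 0.999, 0.035, 0.0]
wrist_force: [-0.3, 6.8, 5.1]
width: 23.0
finger_force: 61.1
t: 16.2
tcp_pos: [485.7, -197.8, 43.6]
tool_rot: [-0.001, 0.999, 0.035, -0.0]
wrist_force: [-1.8, 10.3, 7.9]
width: 23.3
finger_force: 61.4
```

```bash

python3 -m handwheel '{"hand":[1,1,1],"dp":[[0,0.1,-0.1],[0,0.1,0],[0,0,0]],"spin":[0,0,0]}'
python3 -m handwheel '{"hand":[1,1],"dp":[[0,0.1,0],[0,0,0]],"spin":[0,0]}'
```

```text
t: 16.5
tcp_pos: [485.4, -198.2, 43.8]
tool_rot: [-0.002, 0.999, 0.035, -0.001]
wrist_force: [0.1, 13.8, 2.4]
width: 22.7
finger_force: 60.9
t: 16.7
tcp_pos: [485.4, -198.3, 43.8]
tool_rot: [-0.002, 0.999, 0.035, -0.001]
wrist_force: [-2.2, 16.2, 4.7]
width: 22.9
finger_force: 61.3
```

```bash

python3 -m handwheel '{"hand":[1,1,1],"dp":[[0,0.1,0],[0,0.1,0],[0,0,0]],"spin":[0,0,0]}'
python3 -m handwheel '{"hand":[1,1,1],"dp":[[0,0.1,0],[0,0,0],[0,0,0]],"spin":[0,0,0]}'
```

```text
t: 17.0
tcp_pos: [485.4, -198.5, 43.9]
tool_rot: [-0.003, 0.999, 0.036, -0.001]
wrist_force: [-4.8, 24.1, 9.7]
width: 23.1
finger_force: 61.8
t: 17.3
tcp_pos: [485.4, -198.6, 43.9]
tool_rot: [-0.004, 0.999, 0.036, -0.001]
wrist_force: [-4.4, 27.2, 12.0]
width: 22.7
finger_force: 62.2
```

```bash

python3 -m handwheel '{"hand":[1,1,1,1,1,1,1],"dp":[[0,0,0],[0,0,0],[0,0,0],[0,0,0],[0,0,0],[0,0,0],[0,0,0]],"spin":[0,0,0,0,0,0,0]}'
python3 -m handwheel '{"hand":[1,1,1,1,1,1,1],"dp":[[0,0,-0.1],[0,0,0],[0,0,0],[0,0,0],[0,0,0],[0,0,0],[0,0,0]],"spin":[0,0,0,0,0,0,0]}'
python3 to.py
```

```text
t: 18.0
tcp_pos: [485.4, -198.6, 43.9]
tool_rot: [-0.004, 0.999, 0.036, -0.001]
wrist_force: [-5.7, 26.1, 13.1]
width: 23.0
finger_force: 62.2
t: 18.7
tcp_pos: [485.3, -198.8, 44.1]
tool_rot: [-0.004, 0.999, 0.036, -0.001]
wrist_force: [-1.0, 23.7, 2.1]
width: 22.6
finger_force: 61.3
tcp [ 485.3 -198.8   44.1] head 4.14 tilt [-0.003  0.008] w 22.6 F [-1.  23.7  2.1] t 18.7
```

```bash

python3 -m handwheel '{"hand":[1,1,1,1,1,1,1],"dp":[[0,0,0],[0,0,0],[0,0,0],[0,-0.2,0.05],[0,-0.2,0],[0,-0.1,0],[0,0,0]],"spin":[0,0,0,0,0,0,0]}'
python3 to.py
```

```text
t: 19.4
tcp_pos: [485.2, -198.1, 43.8]
tool_rot: [-0.001, 0.999, 0.035, -0.001]
wrist_force: [2.0, 9.4, -5.7]
width: 22.9
finger_force: 60.3
tcp [ 485.2 -198.1   43.8] head 4.02 tilt [-0.001  0.003] w 22.9 F [ 2.   9.4 -5.7] t 19.4
```

```bash

python3 -m handwheel '{"hand":[1,1,1,1],"dp":[[0,-0.1,0.1],[0,-0.05,0.05],[0,0,0],[0,0,0]],"spin":[0,0,0,0]}'
python3 to.py
python3 -m handwheel '{"hand":[0.7,0.6,0.5,0.5,0.5],"dp":[[0,0,0],[0,0,0],[0,0,0],[0,0,0],[0,0,0]],"spin":[0,0,0,0,0]}'
python3 to.py
```

```text
t: 19.8
tcp_pos: [485.2, -197.9, 43.6]
tool_rot: [-0.0, 0.999, 0.035, -0.0]
wrist_force: [-3.8, 7.7, 9.3]
width: 23.1
finger_force: 62.3
tcp [ 485.2 -197.9   43.6] head 3.98 tilt [-0.001  0.001] w 23.1 F [-3.8  7.7  9.3] t 19.8
t: 20.3
tcp_pos: [485.3, -199.2, 43.3]
tool_rot: [0.0, 0.999, 0.034, -0.0]
wrist_force: [-0.3, 0.1, 0.6]
width: 42.6
finger_force: 0.0
tcp [ 485.3 -199.2   43.3] head 3.91 tilt [-0. -0.] w 42.6 F [-0.3  0.1  0.6] t 20.3
```

```bash

python3 -m handwheel '{"hand":[0.5,0.5,0.5,0.5,0.5,0.5,0.5,0.5,0.5,0.5,0.5,0.5],"dp":[[0,0,-1],[0,0,-3],[0,0,-4],[0,0,-4],[0,-4,-3],[0,-4,0],[0,-4,0],[0,-4,0],[0,-4,0],[0,-4,0],[0,0,0],[0,0,0]],"spin":[0,0,0,0,0,0,0,0,0,0,0,0]}'
python3 - <<'E'
from h import *
im=cams.read_camera("top"); cv2.imwrite("pics/t4.png",cv2.resize(im[200:320,220:440,::-1],None,fx=3.5,fy=3.5,interpolation=2))
for n,z in [("roller_1",22),("end_stop",30),("chock",20)]:
    for o in find("top",n,z): print(*o)
E
```

```text
t: 21.5
tcp_pos: [468.9, 41.2, 194.1]
tool_rot: [0.0, 0.999, 0.036, 0.0]
wrist_force: [-0.1, -0.3, 0.1]
width: 42.8
finger_force: 0.0
0.95 roller_1 cen [495.4, -264.8] mom [495.9, -264.7] size 139 39 long ang deg from +x 4.2
0.82 roller_1 cen [485.6, -305.5] mom [485.0, -305.6] size 140 42 long ang deg from +x 2.3
0.8 roller_1 cen [492.9, -345.5] mom [492.9, -345.5] size 141 41 long ang deg from +x 3.8
0.75 end_stop cen [495.6, -404.8] mom [494.3, -405.8] size 152 90 long ang deg from +x 3.0
0.76 chock cen [484.4, -205.2] mom [484.4, -205.2] size 102 82 long ang deg from +x 4.0
```

View pics/t4.png

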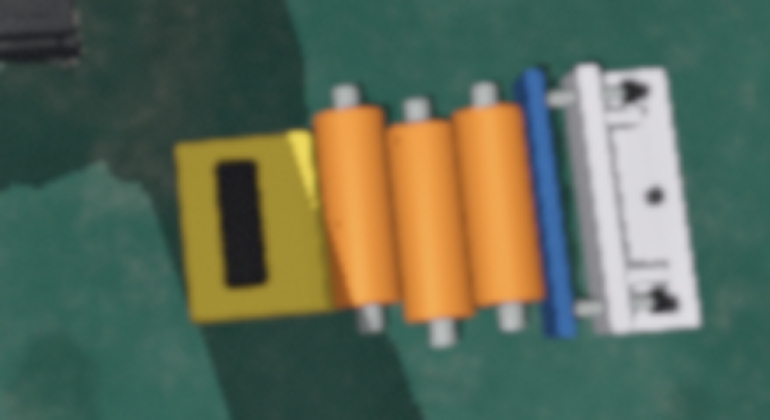

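The row is closed against the plate and the chock is flush behind it (bar at crop 242,222), square and centred.

```bash
python3 -c "
from rig import sign_off
print(sign_off())"
```

```text
the job is handed in; nothing more can be done
None
```

I handed the job in at about 22 s: the three rollers stand in a closed, square row against the blue plate, with the chock flat behind them. I pressed it home for over a second at 24–27 N on the wrist, which I estimate left about 20 N on the row after sliding friction; the arm is clear and nothing went near the jar, bottle or loupe. No verdict came back.

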